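# Lock up the bench parts chest

## Robot

A 6-joint arm with a two-finger parallel gripper is mounted at the origin on the work surface. World frame = base frame: x ahead of the robot, y to its left, z up, the work surface at z = 0. Lengths are in m, angles in rad, forces in N, time in s.
With the tool pointing down it reaches from about 0.25 to 0.725 m from the base axis. Payload 4 kg.
Tool frame: the origin (TCP) lies midway between the tips of the shut fingers; the grasp point (between the pads) lies 19 mm behind it; z points along the fingers, y is the line along which they close (so a half turn about z gives the same grasp; the last joint's range is limited). The gripper opens to 85 mm and grips with 20 to 120 N. Pads are 22 mm wide; open, the fingers measure 114 mm over their backs; the gripper's body (76 mm by 85 mm) begins 54 mm behind the grasp point. The pads swing forward as they close: fully open they stand 13 mm farther back than shut.
Start: joints at [1.311, 0.241, 0.005, 1.335, 0, 1.571], TCP at [0.128, 0.483, 0.231] pointing down, gripper open.
Joint ranges: [-2.72, 2.72], [-1.05, 1.87], [-1.09, 1.28], [-1.99, 2.15], [-1.42, 1.44], [-3.14, 3.14]. Speed limits (rad/s): [2.79, 2.79, 3.14, 3.14, 3.14, 3.14].

## Interface

Orientations are given as a unit quaternion [x, y, z, w].
In Python, from workcell import get_obs, camera, job_done, silhouettes gives the robot as it stands. The module is installed in compiled form; this text tells all that it offers.
- The arm moves only by the tool drive_tool, never from a script. Its argument "increments" is a list of rows, each a list of 3 entries, a list of its own where there are three numbers: the shift along the world's x, y, z in mm, then the turn, a rotation vector about the world's x, y, z in degrees, then the opening, from 0 (shut) to 1 (fully open). A call has 1 to 8 rows; each row shifts and turns the commanded pose from where the row before left it; what a row does not reach is not made up. A row lasts 1/12 s, in which the tool goes at most 41.7 mm and 7.16 degrees, less where a joint would pass 70% of its speed; a pose out of reach is approached as far as the arm can. A call is refused whole if a number of a shift passes 41.7 or a number of a turn 7.16, either way. A call with a gripper value outside its range is refused whole. The fingers move at their own pace and stop on an object; the grip force is fixed at half the most. Time passes only in rows, so rows that do not move let the fingers close. It gives the time, the measured TCP pose, the force, the opening and the grip force at its end, in the units of the state.
- get_obs(): the state, without advancing time (a new reading comes with each control period).
- camera(name): name is "scene" or "top"; returns a dict with "image" (400x640x3 uint8, red, green, blue), "K" (3x3 intrinsics, pixels), "view" (4x4, takes a point from world to camera coordinates). Camera axes: x right, y down, z forward; pixel columns grow to the right and rows downward; lengths in m; the calibration is good to about 2 mm. A picture is of the moment at which its call begins. There is no depth.
- job_done(): hands the job in; it is judged then, once.
Trained networks look in a picture, given as the dict that the camera call returned (one of the last four; its "shot" number tells which), for a name from the list of things; names that differ only in an ending like _2 or _b are one class to them, and where a whole thing is asked for, a point or a joint stands for the part that bears it (a point fixed in the world has none). Each returns a list of dicts, best first, with "conf" (0 to 1); they miss things now and then, are a little off and sometimes report something else, mostly with a low value. They report only what shows in the picture. A call takes as long as a camera call.
- silhouettes(query, picture): "region" (400x640 bool, what is visible of it) and "bbox" ([left, top, right, bottom] in pixels, round what is visible of it).
The state is a dict: "clock": time; "joint_pos": joint angles; "joint_vel": joint speeds; "tau": joint torques, N m; "eef_pos": TCP position; "tool_rot": TCP orientation; "ft_force": force on the tool from outside, world axes, zero at the start; "ft_torque": the same for the moment, N m; "grip_width": finger opening in m; "grasp_force": force on a finger pad.
Only numpy, scipy, OpenCV 4.12 (cv2) and the standard library are available. Lean on these libraries where they do the work, as an engineer would, in place of code of your own. Each camera call takes 0.05 s, during which the arm holds its last target. There are 200 camera calls.

## Task

Lock up the low parts chest on the bench: push both open blue drawers fully shut, and only then push the yellow locking bar along its ledge, from its parked end on the left to the right (as the robot faces the chest), as far as it goes, so that its two lugs stand in front of the drawers. Do not move or pick up the metal frame, the bottle, the steel block or the screwdriver.

Things in the scene. Friction and masses are not known exactly. Their poses are not given: they have to be found in the camera images.
- chest: Low grey steel parts chest, fixed, 240 deep (x), 392 wide (y). Origin: centre of underside, on the bench. Own -x is its front, facing the robot; +y its left seen from the robot. Front face at x -120; ledge along the front top edge 34 deep, 74 above bench; behind it the top is 102 high. Front, by own y: pillar 136..196, left drawer 6..136, pillar -54..6, right drawer -184..-54, frame to -196.
- drawer_left (a joint): How far the left blue drawer is out (m): 0 fully shut, flush with the chest's front, hard stop; grows as it comes out along the chest's -x, to 0.12. Friction 1.5 N plus 5 N per m/s, no spring, stays where left. Flat blue front 126 wide, 12 thick, from 10 to 66 above the bench, no handle; behind it an open tray, walls up to 52 above the bench.
- drawer_right (a joint): The same for the right blue drawer.
- left_front (a point): Point on the outer face of the left drawer's front, mid-width, 46 above the bench; moves with the drawer (shut: at own x -120, y 71 of the chest). Axes as the chest's: push along +x to shut.
- right_front (a point): The same for the right drawer (shut: at own x -120, y -119 of the chest).
- lock_bar (a joint): How far the yellow bar has slid (m) along the chest's -y (right, seen from the robot): 0 parked, 0.055 hard stop, locked. Friction 2 N plus 5 N per m/s, no spring, cannot lift off. 226 long (y), 28 deep, top 101 above bench, close before the raised top. At each end a lug 36 wide hangs 7 in front of the chest's face, down to 61 above bench: parked, before the pillars; locked, before the drawers.
- bar_end (a point): Centre of the bar's flat left end face (28 deep, 26 tall), 88 above the bench, 14 above the ledge, at own x -104 of the chest; moves with the bar (own y 192 parked, 137 locked). Axes as the chest's: push this face along -y. It is free from the left, above and in front.
- frame: Loose octagonal sheet-steel frame with a toothed upper edge, 119 across, 33 tall, lying on the bench. Origin: centre of its underside. Leave it alone.
- bottle: Loose clear bottle with white label and blue cap, 64 diameter, 180 tall, upright on the bench. Origin: centre of its underside. Leave it alone.
- block: Loose steel block 40 x 50 x 45 tall, on the bench in front of the chest's left. Origin: centre of its underside. Leave it alone.
- screwdriver: Loose screwdriver lying across the raised rear top of the chest, 190 long, square blue handle 26 wide and 24 tall (top 126 above the bench). Origin: on its underside, in the handle, 80 from the butt; blade to own +x. Leave it alone.

How it is judged:
By the outcome, as a careful person would: the job done as asked, in the order asked, and still so for the second after the job is handed in, with the robot touching nothing.
It also fails if it takes over 48 s, if anything falls off the work surface, if the arm or the gripper's body presses on something with over 40 N, if the wrist force passes 120 N, or if a joint passes its speed limit or range.

## Working session

There is one attempt and no reset: what is moved stays moved. The work goes in short steps, Python scripts to look and compute and a tool call to move; the robot and the scene stay as the last step left them, time stands still between calls to the robot, and variables do not carry over. Pictures are saved under pics/ and viewed, at most 10 in all, crops included, and the job is handed in when it is done.

Besides the shell and the picture viewer there is one more tool, called after "Call:" as name(argument=value, ...), one argument or row to a line, values as JSON. drive_tool: Moves the arm, as the interface text tells. Its arguments: {"type":"object","properties":{"increments":{"type":"array"}},"required":["increments"]}

```bash
mkdir -p pics
python3 - <<'E'
from workcell import *
import cv2,numpy as np,pickle
for n in("scene","top"):
    p=camera(n); cv2.imwrite(f"pics/{n}0.png",p["image"][...,::-1]); print(n,p["K"].tolist(),np.round(p["view"],4).tolist())
    d={k:p[k] for k in("image","K","view")}
    for q in("chest","drawer_left","drawer_right","lock_bar","frame","bottle","block","screwdriver"):
        s=silhouettes(q,p); print(q,[(round(float(x["conf"]),2),np.array(x["bbox"]).tolist()) for x in s[:3]])
        d[q]=s
    pickle.dump(d,open(f"{n}0.pkl","wb"))
o=get_obs();print(o)
E
```

```text
scene [[387.0271872313276, 0.0, 324.825768147982], [0.0, 387.0271872313276, 195.76851513143916], [0.0, 0.0, 1.0]] [[0.575, 0.8181, -0.009, -0.3308], [0.6088, -0.4351, -0.6633, -0.2745], [-0.5466, 0.3759, -0.7483, 1.3577], [0.0, 0.0, 0.0, 1.0]]
chest [(0.96, [235.6, 179.7, 434.7, 358.0])]
drawer_left [(0.88, [289.4, 182.9, 335.9, 219.2])]
drawer_right [(0.88, [230.1, 221.8, 277.0, 261.2])]
lock_bar [(0.95, [287.0, 179.6, 364.9, 235.1])]
frame [(0.78, [134.0, 206.4, 184.1, 254.5])]
bottle [(0.69, [381.2, 89.1, 404.9, 144.2]), (0.6, [229.5, 222.3, 282.7, 264.7])]
block [(0.78, [336.9, 137.1, 353.9, 158.7]), (0.46, [230.0, 178.6, 434.6, 358.4])]
screwdriver [(0.59, [318.5, 228.2, 360.1, 298.5])]
top [[435.4986793745112, 0.0, 326.3262296675838], [0.0, 435.4986793745112, 199.8828193303678], [0.0, 0.0, 1.0]] [[-0.0086, -0.9999, -0.0087, 0.0125], [-0.9904, 0.0097, -0.1378, 0.5644], [0.1379, 0.0075, -0.9904, 1.2272], [0.0, 0.0, 0.0, 1.0]]
chest [(0.86, [278.5, 103.0, 423.9, 227.4])]
drawer_left [(0.59, [309.1, 194.7, 355.1, 225.4])]
drawer_right [(0.83, [373.2, 184.2, 421.8, 211.5]), (0.16, [
[... 262 characters left out ...]
8])]
{'clock': 0.9, 'joint_pos': array([ 1.31096139e+00,  2.40582585e-01,  4.99877693e-03,  1.33522787e+00,
       -3.38100577e-06,  1.57082072e+00]), 'joint_vel': array([ 0.00076545,  0.00010805,  0.00064529,  0.00117697,  0.00036483,
       -0.00012026]), 'tau': array([-5.34740157e-04, -3.72194946e+01,  2.52695167e+01,  1.14406441e-03,
       -3.70132682e-05,  1.98182782e-06]), 'eef_pos': array([0.12845836, 0.4832041 , 0.2313147 ]), 'tool_rot': array([ 1.29564400e-01,  9.91571009e-01, -7.82785838e-06,  6.82228756e-07]), 'ft_force': array([0.10942154, 0.40203861, 0.17231428]), 'ft_torque': array([-0.01282151,  0.02351989, -0.02944992]), 'grasp_force': 0.0, 'grip_width': 0.08574663899893631}
```

Run:
```python
import cv2
a=cv2.imread("pics/scene0.png")[80:370,120:450];b=cv2.imread("pics/top0.png")[90:300,160:500]
cv2.imwrite("pics/s1.png",cv2.resize(a,None,fx=2,fy=2,interpolation=3));cv2.imwrite("pics/t1.png",cv2.resize(b,None,fx=2.3,fy=2.3,interpolation=3))
```

```text
(no output)
```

View pics/s1.png

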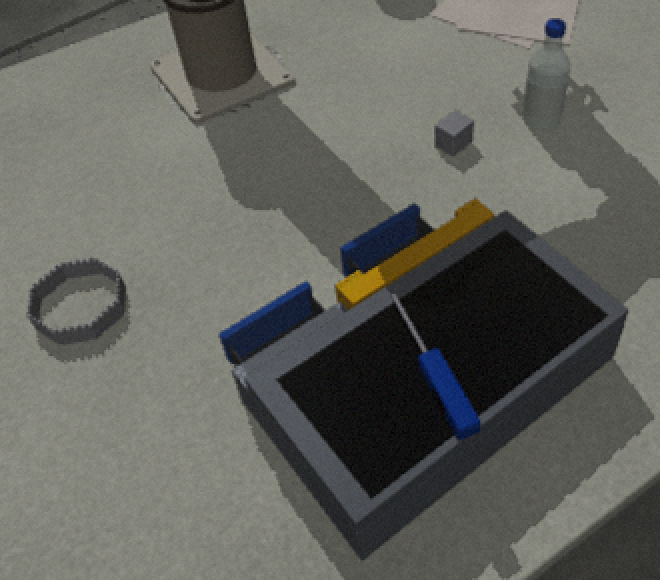

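View pics/t1.png

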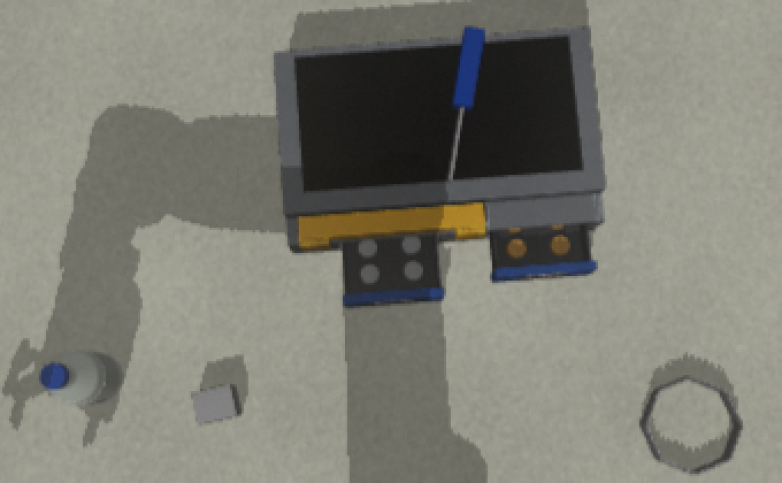

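The scene crop shows both drawers out, the bar parked on the left, and the block and bottle well to the front left. In the top crop, the bar's left end is at about (300,232), the block at (215,403) and the raised-top corners at (275,53), (587,28), (604,190) and (285,212).

```bash
cat > h.py <<'E'
import numpy as np,pickle
def P(d,X):
    X=np.atleast_2d(X); c=X@d["view"][:3,:3].T+d["view"][:3,3]; u=c@d["K"].T; return u[:,:2]/u[:,2:]
def B(d,uv,z):
    R=d["view"][:3,:3];t=d["view"][:3,3];o=-R.T@t;r=R.T@np.linalg.solve(d["K"],[*uv,1]);return o+r*(z-o[2])/r[2]
def W(p,X):
    X=np.atleast_2d(X).astype(float);c,s=np.cos(p[2]),np.sin(p[2]);return np.c_[p[0]+c*X[:,0]-s*X[:,1],p[1]+s*X[:,0]+c*X[:,1],X[:,2]]
E
python3 - <<'E'
from h import *
from scipy.optimize import least_squares
T=pickle.load(open("top0.pkl","rb"));S=pickle.load(open("scene0.pkl","rb"))
t=[((.12,.196,.102),275,53),((.12,-.196,.102),587,28),((-.086,-.196,.102),604,190),((-.086,.196,.102),285,212),((-.12,-.196,.074),604,222)]
s=[((.12,-.196,.102),366,522),((.12,.196,.102),627,311),((-.086,.196,.102),507,213),((.12,-.196,0),365,558)]
def f(p): return np.r_[(P(T,W(p,[a[0] for a in t]))-[(a[1]/2.3+160,a[2]/2.3+90) for a in t]).ravel(),(P(S,W(p,[a[0] for a in s]))-[(a[1]/2+120,a[2]/2+80) for a in s]).ravel()]
r=least_squares(f,[.55,-.05,0.],loss="soft_l1");print(r.x,np.round(f(r.x).reshape(-1,2),1).tolist());p=r.x;np.save("p.npy",p)
for n,(y,uvt,uvs) in dict(L=(.071,((344,305),(442,298)),((341,245),(419,206))),R=(-.119,((494,280),(596,270)),((221,333),(310,285)))).items():
  for ds,off,k,uv in((T,(160,90),2.3,uvt),(S,(120,80),2,uvs)):
    for q in uv:
        w=B(ds,np.array(q)/k+off,.066);c,si=np.cos(p[2]),np.sin(p[2]);d=w[:2]-p[:2];print(n,np.round([c*d[0]+si*d[1],-si*d[0]+c*d[1]],3))
print("bar_end",W(p,[-.104,.192,.088]),"Lshut",W(p,[-.12,.071,.046]),"Rshut",W(p,[-.12,-.119,.046]))
print("block",B(T,np.array((215,400))/2.3+(160,90),.045),"bottle",B(T,np.array((54,377))/2.3+(160,90),.18),"frame",B(T,np.array((691,424))/2.3+(160,90),.03))
print("scr",B(T,np.array((472,30))/2.3+(160,90),.126))
E
```

```text
[ 0.70377102 -0.06037554  0.06428241] [[-1.8, -1.5], [-0.1, -0.7], [-0.0, -0.3], [-1.9, 0.4], [-0.9, -0.5], [-6.8, 0.3], [0.5, -1.0], [-1.2, -2.4], [-3.1, 1.0]]
L [-0.2    0.128]
L [-0.2    0.008]
L [-0.195  0.012]
L [-0.185  0.135]
R [-0.182 -0.058]
R [-0.179 -0.184]
R [-0.173 -0.178]
R [-0.166 -0.056]
bar_end [[0.5876521  0.12454714 0.088     ]] Lshut [[0.57945796 0.00276924 0.046     ]] Rshut [[ 0.59166321 -0.18683833  0.046     ]]
block [0.38206591 0.21572252 0.045     ] bottle [0.40960256 0.37090079 0.18      ] frame [ 0.34748527 -0.37343973  0.03      ]
scr [ 0.82412541 -0.10421832  0.126     ]
```

Call:
drive_tool(
  increments=[
    [[20,-30,0],[0,0,2.3],0],
    [[20,-30,0],[0,0,2.3],0],
    [[20,-30,0],[0,0,2.3],0],
    [[20,-30,0],[0,0,2.3],0],
    [[20,-30,0],[0,0,2.3],0],
    [[20,-30,0],[0,0,2.3],0],
    [[20,-30,0],[0,0,2.3],0],
    [[20,-30,0],[0,0,2.5],0],
  ],
)

```text
clock: 1.57
eef_pos: [0.289, 0.2418, 0.2316]
tool_rot: [-0.034, 0.999, 0.0, 0.0]
ft_force: [1.3, -0.4, 0.0]
grip_width: -0.0001
grasp_force: 0.0
```

Call:
drive_tool(
  increments=[
    [[20,-31,0],[0,0,0],0],
    [[20,-31,0],[0,0,0],0],
    [[20,-31,0],[0,0,0],0],
    [[20,-31,0],[0,0,0],0],
    [[19,-31,0],[0,0,0],0],
    [[19,-31,0],[0,0,0],0],
    [[19,-31,0],[0,0,0],0],
    [[19,-31,0],[0,0,0],0],
  ],
)

```text
clock: 2.23
eef_pos: [0.4451, -0.0067, 0.2316]
tool_rot: [-0.032, 0.999, 0.0, 0.0]
ft_force: [1.0, 0.8, -0.9]
grip_width: 0.0003
grasp_force: 0.0
```

Call:
drive_tool(
  increments=[
    [[0,0,-36],[0,0,0],0],
    [[0,0,-36],[0,0,0],0],
    [[0,0,-36],[0,0,0],0],
    [[0,0,-36],[0,0,0],0],
    [[0,0,-37],[0,0,0],0],
    [[0,0,0],[0,0,0],0],
    [[15,1,0],[0,0,0],0],
    [[15,1,0],[0,0,0],0],
  ],
)

```text
clock: 2.9
eef_pos: [0.4741, -0.0028, 0.051]
tool_rot: [-0.032, 0.999, 0.0, -0.001]
ft_force: [0.5, 0.6, 0.9]
grip_width: 0.0
grasp_force: 0.0
```

Call:
drive_tool(
  increments=[
    [[12,1,0],[0,0,0],0],
    [[12,1,0],[0,0,0],0],
    [[12,0,0],[0,0,0],0],
    [[12,1,0],[0,0,0],0],
    [[10,1,0],[0,0,0],0],
    [[10,0,0],[0,0,0],0],
    [[5,1,0],[0,0,0],0],
    [[5,0,0],[0,0,0],0],
  ],
)

```text
clock: 3.57
eef_pos: [0.5532, 0.0024, 0.0519]
tool_rot: [-0.033, 0.999, 0.0, 0.0]
ft_force: [-2.3, 0.4, 0.8]
grip_width: -0.0002
grasp_force: 0.9
```

Call:
drive_tool(
  increments=[
    [[4,0,0],[0,0,0],0],
    [[4,0,0],[0,0,0],0],
    [[3,0,0],[0,0,0],0],
    [[2,0,0],[0,0,0],0],
    [[2,0,0],[0,0,0],0],
  ],
)

```text
clock: 3.98
eef_pos: [0.5674, 0.0022, 0.0503]
tool_rot: [-0.032, 0.999, 0.0, -0.0]
ft_force: [-1.6, -0.1, -0.1]
grip_width: -0.0
grasp_force: 0.8
```

Call:
drive_tool(
  increments=[
    [[2,0,0],[0,0,0],0],
    [[2,0,0],[0,0,0],0],
    [[2,0,0],[0,0,0],0],
    [[0,0,0],[0,0,0],0],
  ],
)

```text
clock: 4.32
eef_pos: [0.5683, 0.0024, 0.0487]
tool_rot: [-0.033, 0.999, 0.0, -0.005]
ft_force: [-11.3, 0.3, 3.1]
grip_width: 0.0001
grasp_force: 0.0
```

Call:
drive_tool(
  increments=[
    [[-10,0,0],[0,0,0],0],
    [[-30,-2,0],[0,0,0],0],
    [[-30,-2,0],[0,0,0],0],
    [[-30,-3,0],[0,0,0],0],
    [[2,-35,0],[0,0,0],0],
    [[2,-40,0],[0,0,0],0],
    [[2,-40,0],[0,0,0],0],
    [[3,-40,0],[0,0,0],0],
  ],
)

```text
clock: 4.98
eef_pos: [0.4829, -0.1615, 0.0508]
tool_rot: [-0.033, 0.999, -0.001, 0.001]
ft_force: [-0.2, 0.2, -1.2]
grip_width: 0.0004
grasp_force: 0.0
```

Call:
drive_tool(
  increments=[
    [[3,-34,0],[0,0,0],0],
    [[0,0,0],[0,0,0],0],
    [[12,1,0],[0,0,0],0],
    [[12,1,0],[0,0,0],0],
    [[12,1,0],[0,0,0],0],
    [[12,1,0],[0,0,0],0],
    [[12,1,0],[0,0,0],0],
    [[0,0,0],[0,0,0],0],
  ],
)

```text
clock: 5.65
eef_pos: [0.5478, -0.1888, 0.0504]
tool_rot: [-0.033, 0.999, -0.001, 0.001]
ft_force: [0.8, 0.2, 0.1]
grip_width: 0.0002
grasp_force: 0.0
```

Shut is expected at x≈0.580.

Call:
drive_tool(
  increments=[
    [[8,1,0],[0,0,0],0],
    [[8,0,0],[0,0,0],0],
    [[6,1,0],[0,0,0],0],
    [[4,0,0],[0,0,0],0],
    [[3,0,0],[0,0,0],0],
    [[2,0,0],[0,0,0],0],
    [[2,0,0],[0,0,0],0],
  ],
)

```text
clock: 6.23
eef_pos: [0.5784, -0.1865, 0.0502]
tool_rot: [-0.032, 0.999, 0.0, -0.0]
ft_force: [-2.6, 1.2, 0.7]
grip_width: 0.0002
grasp_force: 0.8
```

Call:
drive_tool(
  increments=[
    [[2,0,0],[0,0,0],0],
    [[2,0,0],[0,0,0],0],
    [[2,0,0],[0,0,0],0],
    [[0,0,0],[0,0,0],0],
  ],
)

```text
clock: 6.57
eef_pos: [0.5823, -0.1867, 0.0502]
tool_rot: [-0.032, 0.999, 0.0, -0.002]
ft_force: [-7.8, 1.7, 4.3]
grip_width: 0.0
grasp_force: 3.5
```

Call:
drive_tool(
  increments=[
    [[2,0,0],[0,0,0],0],
    [[0,0,0],[0,0,0],0],
  ],
)

```text
clock: 6.73
eef_pos: [0.5823, -0.1867, 0.0502]
tool_rot: [-0.032, 0.999, 0.0, -0.004]
ft_force: [-12.4, 0.3, 7.2]
grip_width: 0.0
grasp_force: 5.9
```

Call:
drive_tool(
  increments=[
    [[-10,0,0],[0,0,0],0],
    [[-38,0,0],[0,0,0],0],
    [[0,0,40],[0,0,0],0],
    [[0,0,40],[0,0,0],0],
    [[0,0,40],[0,0,0],0],
    [[0,40,0],[0,0,0],0],
    [[0,40,0],[0,0,0],0],
    [[0,40,0],[0,0,0],0],
  ],
)

```text
clock: 7.4
eef_pos: [0.54, -0.0667, 0.1724]
tool_rot: [-0.031, 1.0, -0.001, 0.003]
ft_force: [1.2, 0.6, -0.5]
grip_width: 0.0
grasp_force: 0.0
```

Call:
drive_tool(
  increments=[
    [[0,40,0],[0,0,0],0],
    [[0,40,0],[0,0,0],0],
    [[0,40,0],[0,0,0],0],
    [[0,40,0],[0,0,0],0],
    [[0,40,0],[0,0,0],0],
    [[10,40,0],[0,0,0],0],
    [[10,20,0],[0,0,0],0],
    [[10,0,0],[0,0,0],0],
  ],
)

```text
clock: 8.07
eef_pos: [0.5694, 0.1987, 0.171]
tool_rot: [-0.036, 0.999, 0.001, 0.002]
ft_force: [-0.0, -0.1, -0.7]
grip_width: 0.0002
grasp_force: 0.0
```

Run:
```python
from workcell import *
from h import *
import cv2
for n,(x0,x1,y0,y1) in dict(scene=(220,450,120,370),top=(250,440,80,290)).items():
    p=camera(n); im=p["image"][...,::-1].copy()
    s=silhouettes("lock_bar",p); print(n,[(x["conf"],x["bbox"]) for x in s[:1]])
    pp=np.load("p.npy")
    f=2.6 if n=="top" else 2.3
    cr=cv2.resize(im[y0:y1,x0:x1],None,fx=f,fy=f,interpolation=3)
    for d in((-.09,.192,.101),(-.118,.192,.101),(-.086,.196,.102)):
        u=(P(p,W(pp,d))[0]+.5-(x0,y0))*f; print(u); cv2.circle(cr,(int(u[0]),int(u[1])),2,(0,0,255),-1)
    cv2.imwrite(f"pics/{n}2.png",cr)
print(get_obs()["eef_pos"])
```

```text
scene [(0.69, [285.3, 177.7, 367.6, 233.3])]
[346.23973834 148.83967333]
[329.3641414  134.99001057]
[351.36532691 148.59553982]
top [(0.75, [292.4, 179.8, 374.9, 200.3])]
[ 88.48467242 271.68083023]
[ 90.03976343 297.49005677]
[ 84.43218448 268.11551169]
[0.56860162 0.19297423 0.1703613 ]
```

View pics/top2.png

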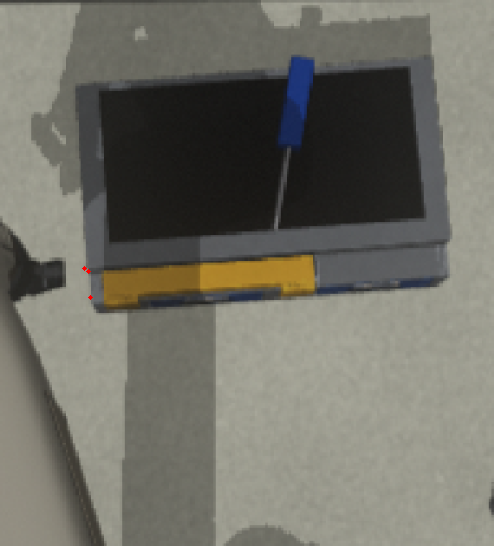

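View pics/scene2.png

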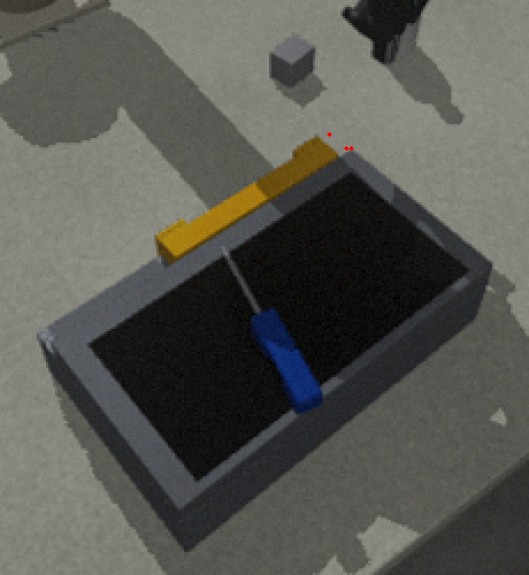

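The drawers look flush. The bar's left end shows at (104,285) in the top crop, about 10 mm to the right of the "parked" prediction, and is still clear of the fingertip. I'll lower the tool at the left and push.

Call:
drive_tool(
  increments=[
    [[10,0,-30],[0,0,0],0],
    [[0,0,-30],[0,0,0],0],
    [[0,0,-26],[0,0,0],0],
    [[0,0,0],[0,0,0],0],
    [[1,-15,0],[0,0,0],0],
    [[1,-15,0],[0,0,0],0],
    [[1,-15,0],[0,0,0],0],
    [[0,0,0],[0,0,0],0],
  ],
)

```text
clock: 8.93
eef_pos: [0.583, 0.1443, 0.0867]
tool_rot: [-0.03, 1.0, -0.0, 0.002]
ft_force: [0.0, -0.5, -0.5]
grip_width: -0.0004
grasp_force: 0.0
```

Call:
drive_tool(
  increments=[
    [[0,-8,-3],[0,0,0],0],
    [[1,-8,0],[0,0,0],0],
    [[0,-8,0],[0,0,0],0],
    [[1,-8,0],[0,0,0],0],
    [[0,-8,0],[0,0,0],0],
    [[1,-6,0],[0,0,0],0],
    [[0,-4,0],[0,0,0],0],
    [[0,0,0],[0,0,0],0],
  ],
)

```text
clock: 9.6
eef_pos: [0.5847, 0.0971, 0.0814]
tool_rot: [-0.032, 0.999, -0.0, 0.0]
ft_force: [-0.5, -0.2, 1.0]
grip_width: -0.0004
grasp_force: 0.0
```

Call:
drive_tool(
  increments=[
    [[0,-5,0],[0,0,0],0],
    [[0,-4,0],[0,0,0],0],
    [[0,-4,0],[0,0,0],0],
    [[0,-3,0],[0,0,0],0],
    [[0,-3,0],[0,0,0],0],
    [[0,0,0],[0,0,0],0],
  ],
)

```text
clock: 10.1
eef_pos: [0.5847, 0.0826, 0.0814]
tool_rot: [-0.033, 0.999, 0.004, 0.0]
ft_force: [2.0, 11.3, -0.7]
grip_width: -0.0002
grasp_force: 5.5
```

Call:
drive_tool(
  increments=[
    [[0,-3,0],[0,0,0],0],
    [[0,-3,0],[0,0,0],0],
    [[0,0,0],[0,0,0],0],
  ],
)

```text
clock: 10.35
eef_pos: [0.5847, 0.0824, 0.0815]
tool_rot: [-0.036, 0.999, 0.009, 0.001]
ft_force: [1.1, 25.5, -1.7]
grip_width: -0.0
grasp_force: 12.6
```

Hard stop. I'll retreat to the left and then up.

Call:
drive_tool(
  increments=[
    [[0,10,0],[0,0,0],0],
    [[0,30,0],[0,0,0],0],
    [[0,30,0],[0,0,0],0],
    [[-5,30,0],[0,0,0],0],
    [[0,0,40],[0,0,0],0],
    [[0,0,40],[0,0,0],0],
    [[0,0,40],[0,0,0],0],
    [[0,0,0],[0,0,0],0],
  ],
)

```text
clock: 11.02
eef_pos: [0.5832, 0.1739, 0.2104]
tool_rot: [-0.033, 0.999, 0.001, 0.007]
ft_force: [2.1, 0.6, 1.6]
grip_width: -0.0001
grasp_force: 0.0
```

Run:
```python
from workcell import *
from h import *
import cv2
o=[]
for n,(x0,x1,y0,y1) in dict(scene=(220,450,120,370),top=(250,480,80,330)).items():
    o.append(cv2.resize(camera(n)["image"][y0:y1,x0:x1,::-1],None,fx=1.7,fy=1.7,interpolation=3))
cv2.imwrite("pics/end.png",np.hstack(o))
```

```text
(no output)
```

View pics/end.png

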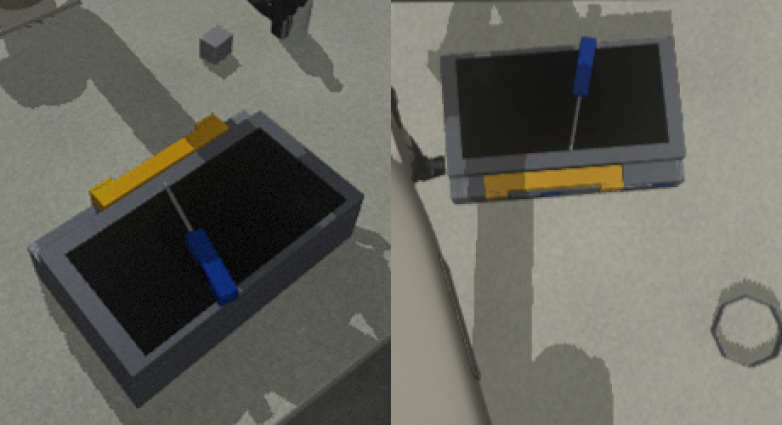

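The bar's left end is at (485,185) in the top half of the picture. That is 59 mm in from the chest's left edge, which is where the bar should be when locked. The drawers are flush, nothing else has moved, and the tool is clear.

```bash
python3 -c "
from workcell import *
print(job_done())"
```

```text
the job is handed in; nothing more can be done
None
```

I pushed both drawers shut to their hard stops, then slid the locking bar right to its stop; the final pictures showed it locked with nothing else moved, and the job was handed in at about 11 s.

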